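Flip open the long lid of the Tet candy box

TASK

Guests are coming: open the larger of the two lids on the red candy box by turning it with the fingertips, without letting it slam, right over the spine in the middle of the box until it lies flat on the closed half, then let go. Do not pinch the lid: push it with the fingers and never press hard. Leave the smaller lid shut, leave the box standing where it is and do not disturb the things around it.

Things in the scene. Friction and masses are not known exactly. Their poses are not given: they have to be found in the camera images.
- candy_box: Loose red box, 1 kg, 190 x 190 mm, 60 mm high without lids. Origin: centre of underside, z up. Both lids hinge on a spine along the box's x axis (y = 0), 63 mm up. The half at box -y has two compartments, each under its own lid; the half at +y is closed by a fixed flat deck 60 mm up. Box x points roughly away from the robot, so the lids start on the robot's right.
- lid_long (a joint): Angle of the larger lid, rad: 0 = shut over the -y half, pi/2 = upright, pi = flat on the deck (stop). Starts shut or slightly ajar. Hinge friction of 0.11 N m holds it at any angle: it falls neither way. A rigid red plate, 0.11 kg, 5 mm thick, 112 mm along the spine (box x -22 to +90 mm), its straight edge 95 mm from the spine, with a tab in the middle of that edge.
- lid_long_tab (a point): Middle of the outer edge of the larger lid's flat finger tab, at half thickness. The tab is 60 mm wide and 5 mm thick and reaches 120 mm from the spine, so it overhangs the box's side wall by 25 mm; under it is free space, 60 mm down to the table when shut. At box x = +34 mm; moves with the lid.
- lid_long_hinge (a point): Point on the spine opposite the middle of the tab: box x = +34 mm, y = 0, 63 mm above the table. Lies on the hinge axis; turns with the lid.
- lid_short (a joint): Hinge angle of the smaller lid, rad, 0 = shut: a plate like the other but only 62 mm along the spine (box x -90 to -28 mm) with a tab 30 mm wide. It must stay shut.
- tumbler_a: Empty glass tumbler, 72 mm wide, 95 mm high, 0.22 kg. Origin at the centre of its underside. Leave alone.
- tumbler_b: The other, identical tumbler. Leave alone.
- toothpick_holder: White ceramic toothpick holder, 48 mm wide, 66 mm high with the toothpicks. Origin at the centre of its underside. Leave alone.
- nail_clipper: Chrome nail clipper lying flat, 60 x 12 mm, 17 mm high. Origin at the centre of its underside. Leave alone.
- remote: Black remote control lying flat, 165 x 44 mm, 20 mm high. Origin at the centre of its underside. Leave alone.
- teacup: White ceramic tea cup without handle, 68 mm wide, 50 mm high. Origin at the centre of its underside. Leave alone.

How it is judged:
By the outcome, as a careful person would: the job done as asked, in the order asked, and still so for the second after the job is handed in, with the robot touching nothing.
It also fails if it takes over 38 s, if anything falls off the work surface, if the arm or the gripper's body presses on something with over 40 N, if the wrist force passes 120 N, or if a joint passes its speed limit or range.

ROBOT

A 6-joint arm with a two-finger parallel gripper is mounted at the origin on the work surface. World frame = base frame: x ahead of the robot, y to its left, z up, the work surface at z = 0. Lengths are in m, angles in rad, forces in N, time in s.
With the tool pointing down it reaches from about 0.375 to 0.975 m from the base axis. Payload 3.8 kg.
Tool frame: the origin (TCP) lies at the very end of the fingers, on their centre line; the grasp point (between the pads) lies 19 mm behind it; z points along the fingers, y is the direction in which the jaws open and shut (so a half turn about z gives the same grasp; the last joint's range is limited). The gripper opens to 85 mm and grips with 20 to 120 N. Pads are 22 mm wide; open, the fingers measure 114 mm over their backs; the gripper's body (76 mm by 85 mm) begins 54 mm behind the grasp point. The pads swing forward as they close: fully open they stand 13 mm farther back than shut.
Start: joints at [-0.037, 0.264, 1.604, -0, 1.274, -0.037], TCP at [0.675, -0, 0.231] pointing down, gripper open.
Joint ranges: [-2.63, 2.63], [-0.94, 2.18], [0.31, 2.57], [-1.31, 4.45], [0, 2.66], [-2.55, 2.55]. Speed limits (rad/s): [2.57, 2.57, 3.14, 3.14, 3.14, 3.14].

INTERFACE

Orientations are given as a rotation vector (axis times angle).
In Python, from workcell import bot, viewer, finish_job gives the robot as it stands.
- The arm moves only by the tool servo_tool, never from a script. Its argument "plan" is a list that holds one entry, the list of rows, each a list of 6 numbers: the shift along the tool's x, y, z in cm, then the turn, a rotation vector about the tool's x, y, z in degrees. A call has 1 to 20 rows; each row is the pose to reach, as a shift and turn from the pose measured when the call began, along the tool's axes at that moment; what a row does not reach only later rows make up. A row lasts 1/12 s, in which the tool goes at most 41.7 mm and 7.16 degrees, less where a joint would pass 70% of its speed; a pose out of reach is approached as far as the arm can. A call with a gripper value outside its range is refused whole. "claw" is the finger opening in cm, from 0 to 8.54, set as the call begins (left out, the last holds). The fingers move at their own pace and stop on an object; "grip_force" is the grip in N (left out, the last holds). Time passes only in rows, so rows that repeat a pose let the fingers close. It gives the time, the measured TCP pose, the force and the opening at its end, in the units of the state.
- bot.read_state(): the state, without advancing time (a new reading comes with each control period).
- viewer.read_camera(name): name is "scene" or "side" or "wrist"; returns a dict with "color" (400x640x3 uint8, red, green, blue), "fx", "fy", "cx", "cy" (pixels), "k1" (the pictures are not rectified: a ray, as slopes to the right and down, at radius r is drawn at 1 + k1 r^2 times it, then the intrinsics apply), "eye" and "rotation" of the camera in the world; the wrist camera has in their place "T_tool_cam" (4x4, takes a point from camera to tool coordinates, whose origin is the TCP and whose axes are the flange's). Camera axes: x right, y down, z forward; pixel columns grow to the right and rows downward; lengths in m; the calibration is good to about 2 mm. A picture is of the moment at which its call begins: read the wrist's pose just before it. There is no depth.
- finish_job(): hands the job in, once; it reports no verdict.
The state is a dict: "time": time; "q": joint angles; "joint_vel": joint speeds; "joint_torque": joint torques, N m; "tool_pos": TCP position; "tcp_rot": TCP orientation; "wrist_force": force on the tool from outside, world axes, zero at the start; "torque": the same for the moment, N m; "width": opening from 0.0 (shut) to 1.0 (fully open).
Only numpy, scipy, OpenCV 4.12 (cv2) and the standard library are available. Lean on these libraries where they do the work, as an engineer would, in place of code of your own. Each camera call takes 0.05 s, during which the arm holds its last target.

## Working session

There is one attempt and no reset: what is moved stays moved. The work goes in short steps, Python scripts to look and compute and a tool call to move; the robot and the scene stay as the last step left them, time stands still between calls to the robot, and variables do not carry over. Pictures are saved under pics/ and viewed, and the job is handed in when it is done.

Besides the shell and the picture viewer there is one more tool, called by a JSON object that holds its "name" and its "arguments", one argument or row to a line. servo_tool: Moves the arm, as the interface text tells. Its arguments: {"type":"object","properties":{"plan":{"type":"array"},"claw":{"type":"number"},"grip_force":{"type":"number"}},"required":["plan"]}

```bash
ls; mkdir -p pics
cat > h.py <<'E'
import numpy as np, cv2
from workcell import bot, viewer, finish_job
def snap(n,f):
    s=bot.read_state(); d=viewer.read_camera(n)
    cv2.imwrite(f'pics/{f}.png', d['color'][:,:,::-1])
    import pickle; pickle.dump((s,d),open(f'pics/{f}.pkl','wb'))
    return s,d
E
python3 - <<'E'
from h import *
for n in ('scene','side','wrist'):
    s,d=snap(n,n+'0'); print({k:(np.round(v,4).tolist() if k!='color' else 0) for k,v in d.items()})
print(s)
E
```

```text
pics
{'color': 0, 'fx': 397.7783, 'fy': 397.7783, 'cx': 315.5963, 'cy': 202.4547, 'k1': -0.0167, 'eye': [1.1613, 0.2635, 0.8785], 'rotation': [-1.6636, -2.0711, 0.7135]}
{'color': 0, 'fx': 429.3033, 'fy': 429.3033, 'cx': 320.4586, 'cy': 200.7096, 'k1': 0.0389, 'eye': [0.1502, -0.5682, 0.6749], 'rotation': [-2.176, 0.5675, -0.3029]}
{'color': 0, 'fx': 308.3976, 'fy': 308.3976, 'cx': 324.4081, 'cy': 201.3434, 'k1': -0.0305, 'T_tool_cam': [[-0.0002, -0.9598, -0.2808, 0.0717], [1.0, -0.0001, -0.0001, 0.0004], [0.0, -0.2808, 0.9598, -0.1419], [0.0, 0.0, 0.0, 1.0]]}
{'time': 0.1, 'q': array([-3.68567391e-02,  2.64730740e-01,  1.60526762e+00, -1.39779754e-05,
        1.27370855e+00, -3.68772676e-02]), 'joint_vel': array([ 0.00122283, -0.00104655, -0.00372819, -0.00249671, -0.00024512,
        0.00018011]), 'joint_torque': array([ 2.96398039e-04, -5.16707003e+01, -3.68589377e+01,  1.30520286e-05,
        6.22219843e-03,  5.24967299e-05]), 'tool_pos': array([6.74321282e-01, 4.77280843e-05, 2.30034567e-01]), 'tcp_rot': array([-2.22032459, -2.22037929,  0.00227446]), 'wrist_force': array([-0.30279065,  0.25379473, -0.26356908]), 'torque': array([ 0.00595814, -0.02595455,  0.00220061]), 'width': 0.9984315793798764}
```

View pics/scene0.png

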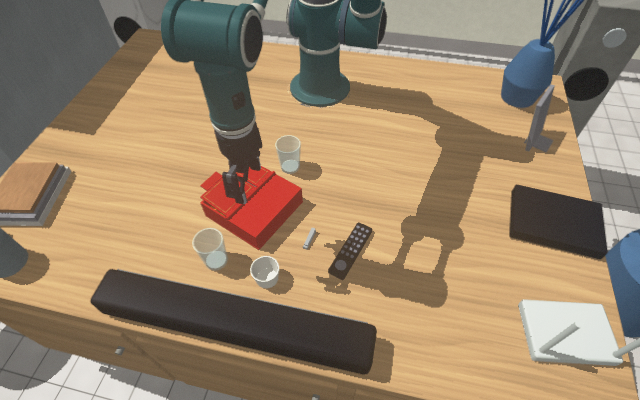

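View pics/side0.png

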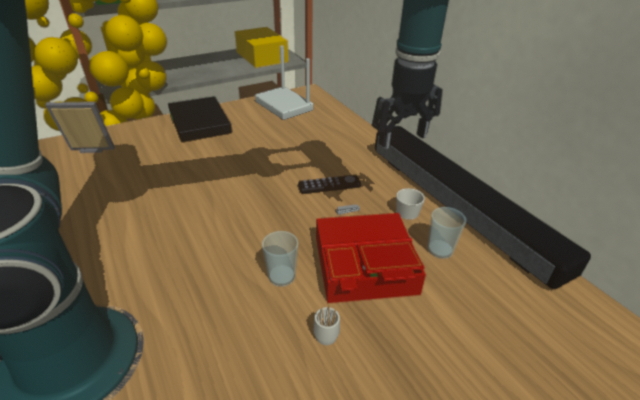

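View pics/wrist0.png

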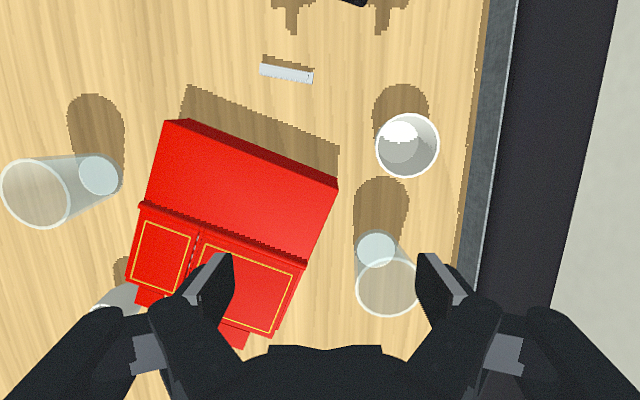

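The scene picture shows the red box below the gripper, at about (250,205). In the wrist picture the spine runs from (140,205) to (305,263), and the tumblers, cup and clipper stand around it. I'll enlarge crops to measure.

Run:
```python
import cv2
a=cv2.imread('pics/wrist0.png')[100:360,90:390]; cv2.imwrite('pics/w0c.png',cv2.resize(a,None,fx=2.3,fy=2.3,interpolation=cv2.INTER_CUBIC))
a=cv2.imread('pics/side0.png')[190:350,250:480]; cv2.imwrite('pics/s0c.png',cv2.resize(a,None,fx=3.4,fy=3.4,interpolation=cv2.INTER_CUBIC))
```

```text
(no output)
```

View pics/w0c.png

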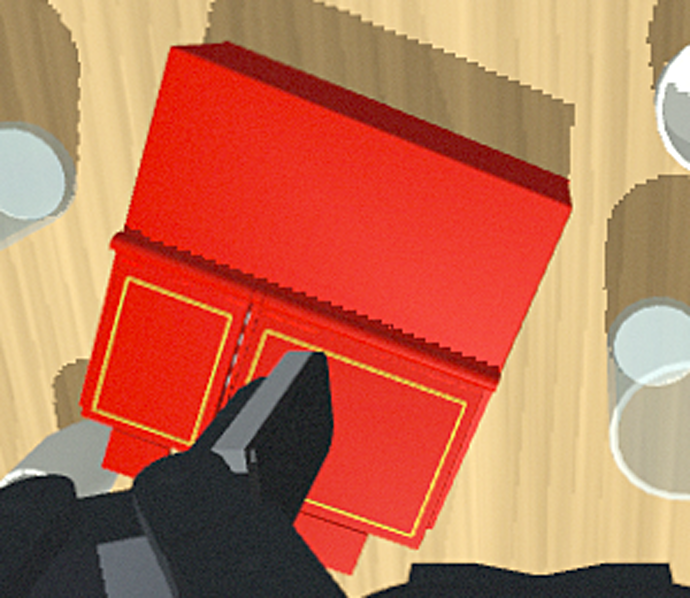

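View pics/s0c.png

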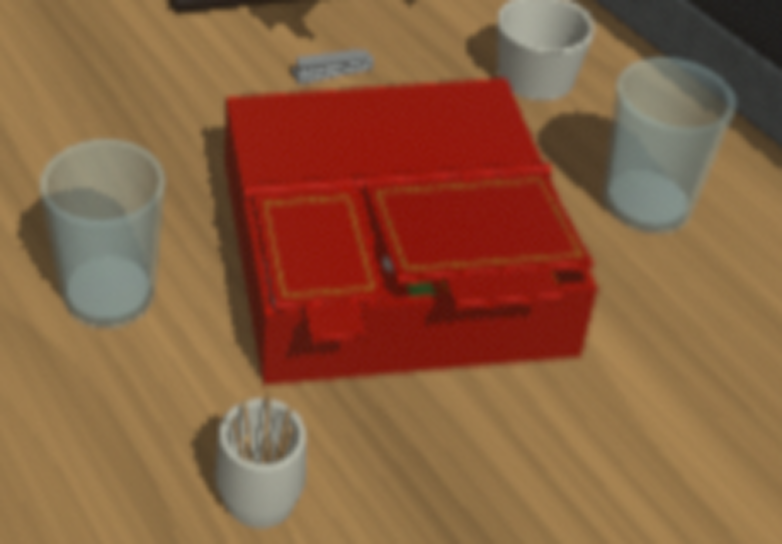

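```bash
cat >> h.py <<'E'
from scipy.spatial.transform import Rotation as R
from scipy.optimize import least_squares
import pickle
def campose(s,d):
    if 'eye' in d: return R.from_rotvec(d['rotation']).as_matrix(), np.array(d['eye'])
    Rt=R.from_rotvec(s['tcp_rot']).as_matrix(); T=np.array(d['T_tool_cam'])
    return Rt@T[:3,:3], Rt@T[:3,3]+s['tool_pos']
def proj(P,s,d):
    M,e=campose(s,d); c=(np.atleast_2d(P)-e)@M; u=c[:,:2]/c[:,2:]
    u=u*(1+d['k1']*(u**2).sum(1,keepdims=True)); return u*[d['fx'],d['fy']]+[d['cx'],d['cy']]
def ray(px,s,d,z):
    M,e=campose(s,d); v=(np.array(px)-[d['cx'],d['cy']])/[d['fx'],d['fy']]; u=v.copy()
    for _ in range(20): u=v/(1+d['k1']*(u@u))
    r=M@np.array([*u,1]); return e+r*(z-e[2])/r[2]
def load(f): return pickle.load(open(f'pics/{f}.pkl','rb'))
def box2w(p,b):
    p=np.atleast_2d(p)/1000.; c,s=np.cos(b[2]),np.sin(b[2])
    return np.c_[b[0]+c*p[:,0]-s*p[:,1], b[1]+s*p[:,0]+c*p[:,1], p[:,2]]
def lid(x,r,t,th): # r out from spine, t above mid plane
    return [x, -r*np.cos(th)-t*np.sin(th)*-1*-1*-1*-1 if False else -r*np.cos(th)+t*np.sin(th), 63+r*np.sin(th)+t*np.cos(th)]
E
python3 - <<'E'
from h import *
w=load('wrist0'); sd=load('side0'); sc=load('scene0')
W=[((-95,95,60),(171,47)),((95,95,60),(571,209)),((-95,95,0),(228,43)),((95,95,0),(570,183))]
S=[((-95,95,60),(227,98)),((95,95,60),(506,80)),((-95,-95,0),(265,382)),((95,-95,0),(581,356)),((95,-95,60),(596,285)),((-95,-95,60),(258,308))]
W=[(p,np.array(q)/2.3+[90,100]) for p,q in W]; S=[(p,np.array(q)/3.4+[250,190]) for p,q in S]
def f(b,sep=3):
    o=[]
    if sep&1: o+=[proj(box2w(p,b),*w)[0]-q for p,q in W]
    if sep&2: o+=[proj(box2w(p,b),*sd)[0]-q for p,q in S]
    return np.ravel(o)
for m in (1,2,3):
    r=least_squares(f,[.62,.02,-.4],args=(m,)); print(m,r.x,np.round(r.fun,1))
b=r.x; np.save('box.npy',b)
for th in (0,.05,.1,.15,.2,.3):
    P=[lid(x,rr,-2.5,th) for x,rr in ((4,120),(64,120),(90,95))]
    print(th,(proj(box2w(P,b),*w)-[90,100]).round(0).tolist(), ((proj(box2w(P,b),*sd)-[250,190])*3.4).round().tolist(), ((proj(box2w(P,b),*w)-[90,100])*2.3).round().tolist())
# objects by base points
for n,px,z in (('tumA base',(107,322-8),0),('tumA rim',(103,172),.095),('tumB',(650,200),0),('tumB rim',(675,95),.095),('cup',(545,75),0),('cuprim',(545,28),.05),('tooth',(262,505),0),('clip',(333,68),.01)):
    print(n,ray(np.array(px)/3.4+[250,190],*sd,z).round(3))
E
```

```text
1 [ 0.56622239 -0.06002471 -0.3943619 ] [-1.  -0.3  1.5  0.7 -0.2 -0.  -0.3 -0.2]
2 [ 0.56562391 -0.05842735 -0.40093386] [-0.6 -1.8  0.6 -1.7 -1.5  0.3 -0.3  0.2  0.2  0.6  1.5  1.3]
3 [ 0.56567448 -0.05950997 -0.39933248] [-1.1 -1.1  1.2  0.8 -0.2 -0.7 -0.5 -0.1 -0.4 -1.5  0.8 -1.5 -1.1  0.7
  0.1  0.5  0.7  0.9  1.9  1.8]
0 [[108.0, 223.0], [156.0, 239.0], [183.0, 231.0]] [[451.0, 334.0], [558.0, 326.0], [590.0, 288.0]] [[249.0, 512.0], [358.0, 550.0], [420.0, 530.0]]
0.05 [[106.0, 226.0], [154.0, 243.0], [182.0, 233.0]] [[452.0, 327.0], [560.0, 318.0], [591.0, 282.0]] [[245.0, 520.0], [355.0, 558.0], [418.0, 537.0]]
0.1 [[105.0, 229.0], [153.0, 246.0], [181.0, 236.0]] [[453.0, 319.0], [561.0, 310.0], [593.0, 276.0]] [[240.0, 527.0], [352.0, 566.0], [417.0, 543.0]]
0.15 [[103.0, 232.0], [152.0, 249.0], [181.0, 238.0]] [[454.0, 311.0], [562.0, 302.0], [594.0, 270.0]] [[236.0, 534.0], [350.0, 574.0], [416.0, 548.0]]
0.2 [[101.0, 235.0], [151.0, 253.0], [180.0, 241.0]] [[455.0, 302.0], [564.0, 293.0], [595.0, 263.0]] [[232.0, 541.0], [347.0, 581.0], [415.0, 554.0]]
0.3 [[97.0, 241.0], [149.0, 259.0], [180.0, 245.0]] [[456.0, 283.0], [565.0, 275.0], [596.0, 248.0]] [[223.0, 554.0], [343.0, 595.0], [413.0, 564.0]]
tumA base [ 0.386 -0.02   0.   ]
tumA rim [0.397 0.001 0.095]
tumB [ 0.744 -0.103  0.   ]
tumB rim [ 0.738 -0.105  0.095]
cup [0.766 0.033 0.   ]
cuprim [0.754 0.03  0.05 ]
tooth [ 0.401 -0.179 -0.   ]
clip [0.627 0.104 0.01 ]
```

```bash
cat >> h.py <<'E'
def target(y,z,al,x=34,b=None):
    b=np.load('box.npy') if b is None else b
    bx=np.array([np.cos(b[2]),np.sin(b[2]),0]); by=np.array([-bx[1],bx[0],0]); dn=np.array([0,0,-1.])
    a=np.radians(al); tz=dn*np.cos(a)+by*np.sin(a); tx=by*np.cos(a)-dn*np.sin(a)
    return box2w((x,y,z),b)[0], np.c_[tx,bx,tz]
def rows(T,dec=2):
    s=bot.read_state(); R0=R.from_rotvec(s['tcp_rot']).as_matrix(); o=[]
    for p,M in T:
        o.append([*np.round(R0.T@(p-s['tool_pos'])*100,dec),*np.round(np.degrees(R.from_matrix(R0.T@M).as_rotvec()),1)])
    return '['+','.join('['+','.join(f'{v:g}' for v in r)+']' for r in o)+']'
def boxof(s):
    b=np.load('box.npy'); d=s['tool_pos']-[b[0],b[1],0]; c,sn=np.cos(b[2]),np.sin(b[2])
    M=R.from_rotvec(s['tcp_rot']).as_matrix(); z=M[:,2]; by=np.array([-sn,c,0])
    return np.round([1000*(c*d[0]+sn*d[1]),1000*(-sn*d[0]+c*d[1]),1000*d[2],np.degrees(np.arctan2(z@by,-z[2]))],1)
def contact(th,al,s=15,hx=11,pen=0):
    """TCP (y,z) mm in the box plane so finger touches lid at angle th (deg)"""
    t=np.radians(th);a=np.radians(al); X=np.array([np.cos(a),np.sin(a)]); Z=np.array([np.sin(a),-np.cos(a)])
    L=lambda r,tt: np.array([-r*np.cos(t)+tt*np.sin(t),63+r*np.sin(t)+tt*np.cos(t)])
    n=np.array([np.sin(t),np.cos(t)])
    if al+th<90: P=L(120,-2.5)-hx*X+s*Z
    else: P=L(120-s,-2.5)-hx*X
    return P+pen*n
E
python3 - <<'E'
from h import *
print(boxof(bot.read_state()))
print(rows([target(-200,200,55),target(-190,60,55)],1))
print(contact(10,55),contact(35,55),contact(90,45),contact(180,15))
E
```

```text
[ 77.   97.1 230.2  -0. ]
[[-25.7,-15.5,3,-11.1,54.3,21],[-24.8,-15.1,17,-11.1,54.3,21]]
[-112.63311094   63.76144291] [-93.75424654 112.16697322] [-10.27817459 160.22182541] [94.37481591 62.6529905 ]
```

{"name": "servo_tool", "arguments": {
  "plan": [
    [[-5, -3, 0, -2, 11, 4], [-10, -6, 0.5, -4, 22, 8], [-15, -9, 1, -6, 33, 12], [-20, -12, 2, -9, 44, 17], [-25.7, -15.5, 3, -11.1, 54.3, 21], [-25.7, -15.5, 3, -11.1, 54.3, 21], [-25.7, -15.5, 3, -11.1, 54.3, 21], [-25.7, -15.5, 3, -11.1, 54.3, 21], [-25.7, -15.5, 3, -11.1, 54.3, 21], [-25.7, -15.5, 3, -11.1, 54.3, 21], [-25.7, -15.5, 3, -11.1, 54.3, 21], [-25.7, -15.5, 3, -11.1, 54.3, 21]]
  ],
  "claw": 0
}}

```text
time: 1.15
tool_pos: [0.5204, -0.2559, 0.2014]
tcp_rot: [-2.005, -1.336, -1.045]
wrist_force: [0.2, 0.6, 1.0]
width: 0.004
```

Run:
```python
from h import *
s,d=snap('side','side1'); snap('wrist','wrist1'); print(s['time'],boxof(s),s['width'],s['wrist_force'].round(1),s['q'].round(2))
print(rows([target(-190,55,55)],1))
```

```text
1.15 [  34.6 -198.6  201.4   54.9] 0.003592942317181427 [0.2 0.6 1. ] [-0.94  0.39  1.78  0.78  1.59 -0.79]
[[-11.6,-0.1,9.1,-0.1,0.1,0.3]]
```

View pics/side1.png

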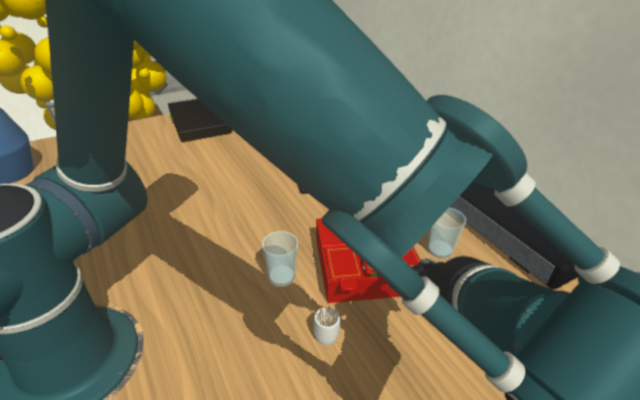

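View pics/wrist1.png

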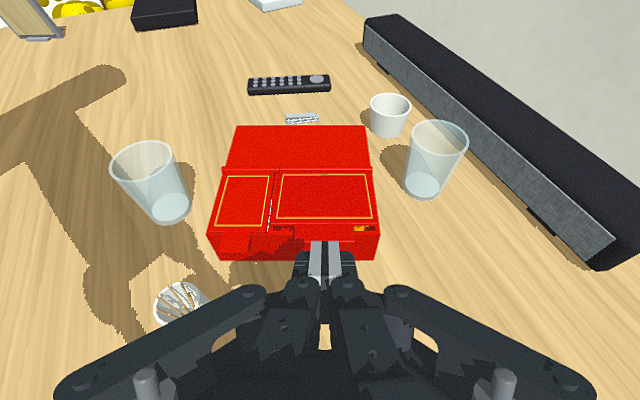

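Run:
```python
from h import *
w=load('wrist1'); b=np.load('box.npy')
print(proj(box2w([(-95,95,60),(95,95,60),(95,-95,60),(95,-95,0),(-95,-95,0)],b),*w).round(0).tolist())
for th in (0,5,8,10,12,15): print(th,proj(box2w([lid(90,95,2.5,np.radians(th)),lid(64,120,2.5,np.radians(th)),lid(4,120,-2.5,np.radians(th))],b),*w).round(0).tolist())
a=w[1]['color'][110:280,190:400,::-1]; cv2.imwrite('pics/w1c.png',cv2.resize(a,None,fx=3.6,fy=3.6-.3,interpolation=cv2.INTER_CUBIC))
```

```text
[[236.0, 124.0], [366.0, 125.0], [380.0, 235.0], [373.0, 262.0], [219.0, 261.0]]
0 [[376.0, 233.0], [353.0, 253.0], [294.0, 255.0]]
5 [[377.0, 228.0], [354.0, 248.0], [293.0, 250.0]]
8 [[378.0, 225.0], [354.0, 244.0], [293.0, 246.0]]
10 [[378.0, 222.0], [354.0, 241.0], [292.0, 244.0]]
12 [[378.0, 220.0], [355.0, 238.0], [292.0, 241.0]]
15 [[379.0, 216.0], [355.0, 233.0], [292.0, 236.0]]
```

View pics/w1c.png

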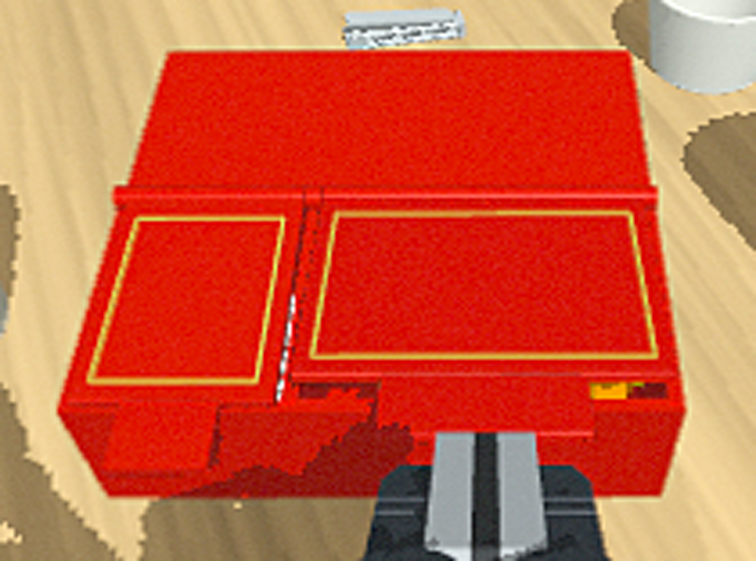

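Run:
```python
from h import *
c=contact(4,55); print(c)
print(rows([target(-190,110,55),target(-180,52,55),target(c[0]-20,c[1]-2,55),target(*c,55)],1))
```

```text
[-113.90413735   51.26254769]
[[-7.1,-0.1,6,-0.1,0.1,0.3],[-11.2,-0.1,10.1,-0.1,0.1,0.3],[-8.8,-0.1,14,-0.1,0.1,0.3],[-7.5,-0.1,15.6,-0.1,0.1,0.3]]
```

{"name": "servo_tool", "arguments": {
  "plan": [
    [[-2.3, 0, 2, 0, 0, 0.3], [-4.7, -0.1, 4, 0, 0, 0.3], [-7.1, -0.1, 6, 0, 0, 0.3], [-9.2, -0.1, 8, 0, 0, 0.3], [-11.2, -0.1, 10.1, 0, 0, 0.3], [-10.4, -0.1, 11.4, 0, 0, 0.3], [-9.6, -0.1, 12.7, 0, 0, 0.3], [-8.8, -0.1, 14, 0, 0, 0.3], [-8.2, -0.1, 14.8, 0, 0, 0.3], [-7.5, -0.1, 15.6, 0, 0, 0.3], [-7.5, -0.1, 15.6, 0, 0, 0.3], [-7.5, -0.1, 15.6, 0, 0, 0.3]]
  ]
}}

```text
time: 2.25
tool_pos: [0.5535, -0.177, 0.0523]
tcp_rot: [-2.007, -1.336, -1.043]
wrist_force: [0.5, -0.2, -0.4]
width: -0.002
```

Run:
```python
from h import *
s,d=snap('wrist','wrist2'); print(s['time'],boxof(s),s['wrist_force'].round(2),s['torque'].round(2))
T=[]
for th in range(6,45,3):
    T.append(target(*contact(th,55),55)); 
print(rows(T,1))
a=d['color'][60:380,130:480,::-1]; cv2.imwrite('pics/w2c.png',cv2.resize(a,None,fx=1.8,fy=1.8,interpolation=cv2.INTER_CUBIC))
```

```text
2.25 [  34.5 -113.    52.3   54.9] [ 0.49 -0.23 -0.43] [-0.4   0.12 -0.  ]
[[0.3,-0.1,-0.2,-0,0.1,0.1],[0.8,-0.1,-0.5,-0,0.1,0.1],[1.4,-0.1,-0.8,-0,0.1,0.1],[2,-0.1,-1,-0,0.1,0.1],[2.6,-0.1,-1.2,-0,0.1,0.1],[3.2,-0.1,-1.4,-0,0.1,0.1],[3.8,-0.1,-1.6,-0,0.1,0.1],[4.4,-0,-1.7,-0,0.1,0.1],[5,-0,-1.8,-0,0.1,0.1],[5.6,-0,-1.8,-0,0.1,0.1],[6.2,-0,-1.8,-0,0.1,0.1],[6.8,-0,-1.8,-0,0.1,0.1],[7.3,-0,-1.8,-0,0.1,0.1]]
```

View pics/w2c.png

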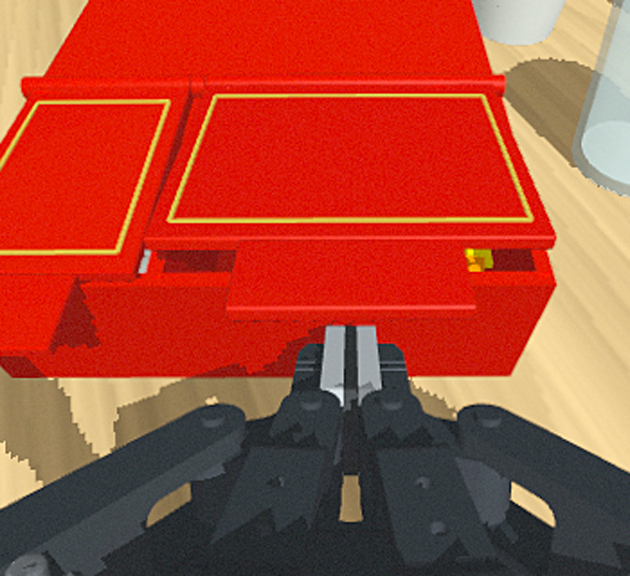

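The wrist picture shows the closed fingertips under the long tab, crop (350,320), with the lid ajar and not yet touched. Now I'll lift slowly.

{"name": "servo_tool", "arguments": {
  "plan": [
    [[0.3, -0.1, -0.2, 0, 0, 0.1], [0.8, -0.1, -0.5, 0, 0, 0.1], [1.1, -0.1, -0.7, 0, 0, 0.1], [1.4, -0.1, -0.8, 0, 0, 0.1], [1.7, -0.1, -0.9, 0, 0, 0.1], [2, -0.1, -1, 0, 0, 0.1], [2.6, -0.1, -1.2, 0, 0, 0.1], [3.2, -0.1, -1.4, 0, 0, 0.1], [3.8, -0.1, -1.6, 0, 0, 0.1], [4.4, 0, -1.7, 0, 0, 0.1]]
  ]
}}

```text
time: 3.13
tool_pos: [0.5575, -0.1665, 0.0984]
tcp_rot: [-2.008, -1.333, -1.042]
wrist_force: [-1.1, -0.3, -1.3]
width: -0.0
```

Run:
```python
from h import *
s,d=snap('wrist','wrist3'); print(s['time'],boxof(s),s['wrist_force'].round(2),s['torque'].round(2))
b=np.load('box.npy')
for th in (15,20,25,30): print(th,proj(box2w([lid(-22,95,2.5,np.radians(th)),lid(90,95,2.5,np.radians(th)),lid(64,120,2.5,np.radians(th))],b),s,d).round(0).tolist())
snap('scene','scene3')
```

```text
3.1333 [  34.1 -101.7   98.4   54.9] [-1.05 -0.26 -1.31] [-0.54  0.26  0.12]
15 [[222.0, 247.0], [425.0, 247.0], [385.0, 284.0]]
20 [[220.0, 236.0], [428.0, 236.0], [388.0, 269.0]]
25 [[217.0, 222.0], [431.0, 222.0], [390.0, 251.0]]
30 [[215.0, 208.0], [433.0, 208.0], [392.0, 230.0]]
```

View pics/wrist3.png

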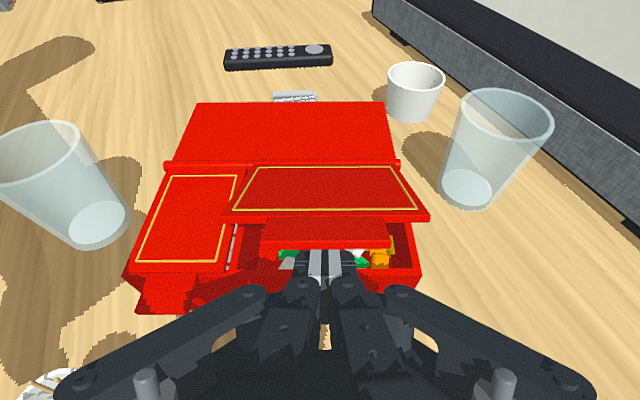

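```bash
cat >> h.py <<'E'
def al(th): return 55 if th<=40 else 55-40*(th-40)/140
E
python3 - <<'E'
from h import *
print(rows([target(*contact(th,al(th)),al(th)) for th in np.arange(31,89,4)],1))
E
```

```text
[[0.7,-0.1,-0.1,-0,0.1,0.1],[1.5,-0.1,-0.1,-0,0.1,0.1],[2.2,-0.1,-0.1,-0,0.1,0.1],[3,-0.1,-0.1,-0,-0.7,0.1],[3.7,-0.1,0,-0,-1.9,0.1],[4.4,-0.1,0.2,-0,-3,0.1],[5.1,-0.1,0.3,-0,-4.2,0.1],[5.8,-0.1,0.6,-0,-5.3,0.1],[6.5,-0.1,0.9,-0,-6.4,0.1],[7.1,-0.1,1.2,-0,-7.6,0.1],[7.7,-0.1,1.6,-0,-8.7,0.1],[8.3,-0.1,2,-0,-9.9,0.1],[8.9,-0.1,2.4,-0,-11,0.1],[9.4,-0.1,2.9,-0,-12.2,0.1],[9.9,-0.1,3.5,-0,-13.3,0.1]]
```

{"name": "servo_tool", "arguments": {
  "plan": [
    [[0.7, -0.1, -0.1, 0, 0, 0.1], [1.5, -0.1, -0.1, 0, 0, 0.1], [2.2, -0.1, -0.1, 0, 0, 0.1], [3, -0.1, -0.1, 0, -0.7, 0.1], [3.7, -0.1, 0, 0, -1.9, 0.1], [4.4, -0.1, 0.2, 0, -3, 0.1], [5.1, -0.1, 0.3, 0, -4.2, 0.1], [5.8, -0.1, 0.6, 0, -5.3, 0.1], [6.5, -0.1, 0.9, 0, -6.4, 0.1], [7.1, -0.1, 1.2, 0, -7.6, 0.1], [7.7, -0.1, 1.6, 0, -8.7, 0.1], [8.3, -0.1, 2, 0, -9.9, 0.1]]
  ]
}}

```text
time: 4.23
tool_pos: [0.5826, -0.1064, 0.1561]
tcp_rot: [-2.14, -1.421, -0.884]
wrist_force: [-0.0, -0.9, 0.0]
width: 0.001
```

Run:
```python
from h import *
s,d=snap('wrist','wrist4'); print(s['time'],boxof(s),s['wrist_force'].round(2),s['torque'].round(2))
snap('scene','scene4')
b=np.load('box.npy')
for th in (60,65,70,75,80): print(th,contact(th,al(th)).round(),proj(box2w([lid(-22,95,2.5,np.radians(th)),lid(90,95,2.5,np.radians(th)),lid(64,120,2.5,np.radians(th))],b),s,d).round(0).tolist())
print(proj(box2w([(-95,95,60),(95,95,60)],b),s,d).round())
print(rows([target(*contact(th,al(th)),al(th)) for th in np.arange(76,141,3.5)],1))
```

```text
4.2333 [ 33.8 -36.6 156.1  44.9] [-0.05 -0.89  0.03] [-0.45  0.18 -0.04]
60 [-62. 144.] [[217.0, 279.0], [431.0, 279.0], [392.0, 295.0]]
65 [-54. 149.] [[217.0, 263.0], [431.0, 263.0], [392.0, 271.0]]
70 [-46. 153.] [[218.0, 247.0], [430.0, 247.0], [391.0, 248.0]]
75 [-37. 156.] [[219.0, 232.0], [429.0, 232.0], [390.0, 224.0]]
80 [-29. 158.] [[221.0, 217.0], [428.0, 217.0], [389.0, 202.0]]
[[194. 160.]
 [386. 160.]]
[[-0,0,0,-0,-0.2,0.2],[0.5,0,0.3,-0,-1.2,0.2],[1.1,0,0.7,-0,-2.2,0.2],[1.6,0,1.1,-0,-3.2,0.2],[2,0,1.5,-0,-4.2,0.2],[2.5,0,1.9,-0,-5.2,0.2],[2.9,0,2.4,0,-6.2,0.2],[3.3,0,2.9,0,-7.2,0.2],[3.7,0,3.4,0,-8.2,0.2],[4,0,3.9,0,-9.2,0.2],[4.3,0,4.5,0,-10.2,0.2],[4.6,0,5,0,-11.2,0.2],[4.8,0,5.6,0,-12.2,0.2],[5,0,6.2,0,-13.2,0.2],[5.1,0,6.8,0,-14.2,0.2],[5.2,0,7.4,0,-15.2,0.2],[5.3,0,8.1,0,-16.2,0.2],[5.3,0,8.7,0,-17.2,0.2],[5.3,0,9.3,0,-18.2,0.2]]
```

View pics/wrist4.png

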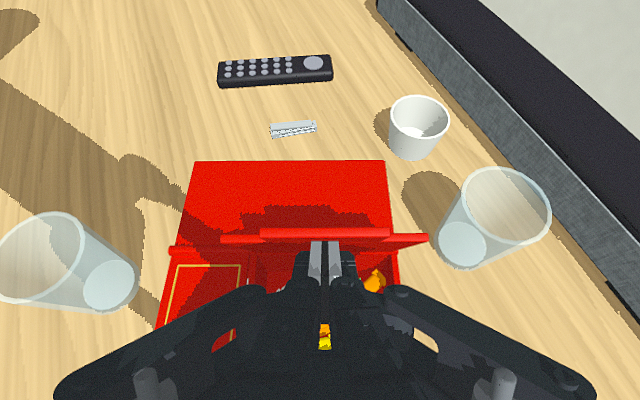

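View pics/scene4.png

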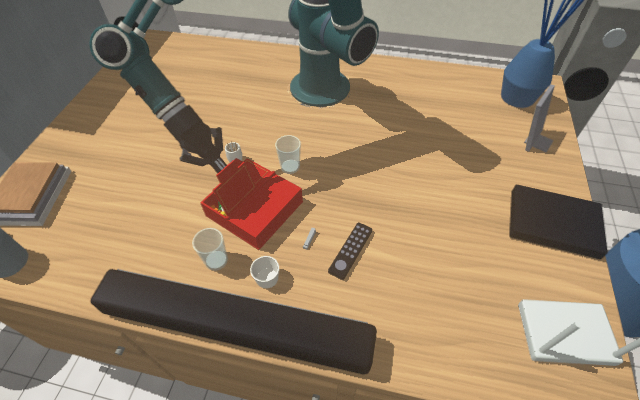

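The lid is at about 75°: its corner is at (429,234) and the tab edge at row 229. The box is unmoved, with deck corners at (194,161) and (386,161) as predicted. I'll push on over the top.

{"name": "servo_tool", "arguments": {
  "plan": [
    [[0.5, 0, 0.3, 0, -1.2, 0.2], [1.1, 0, 0.7, 0, -2.2, 0.2], [1.6, 0, 1.1, 0, -3.2, 0.2], [2, 0, 1.5, 0, -4.2, 0.2], [2.5, 0, 1.9, 0, -5.2, 0.2], [2.9, 0, 2.4, 0, -6.2, 0.2], [3.3, 0, 2.9, 0, -7.2, 0.2], [3.7, 0, 3.4, 0, -8.2, 0.2], [4, 0, 3.9, 0, -9.2, 0.2], [4.3, 0, 4.5, 0, -10.2, 0.2], [4.6, 0, 5, 0, -11.2, 0.2], [4.8, 0, 5.6, 0, -12.2, 0.2], [5, 0, 6.2, 0, -13.2, 0.2], [5.1, 0, 6.8, 0, -14.2, 0.2], [5.2, 0, 7.4, 0, -15.2, 0.2], [5.3, 0, 8.1, 0, -16.2, 0.2], [5.3, 0, 8.7, 0, -17.2, 0.2]]
  ]
}}

```text
time: 5.75
tool_pos: [0.6215, -0.0137, 0.1324]
tcp_rot: [-2.349, -1.557, -0.578]
wrist_force: [-0.8, 0.3, -0.6]
width: 0.002
```

Run:
```python
from h import *
s,d=snap('wrist','wrist5'); print(s['time'],boxof(s),s['wrist_force'].round(2),s['torque'].round(2))
snap('scene','scene5')
b=np.load('box.npy')
for th in (120,125,130,135,140,145): print(th,contact(th,al(th)).round(),proj(box2w([lid(-22,95,-2.5,np.radians(th)),lid(90,95,-2.5,np.radians(th)),lid(64,120,-2.5,np.radians(th))],b),s,d).round(0).tolist())
print(proj(box2w([(-95,95,60),(95,95,60)],b),s,d).round())
print(rows([target(*contact(th,al(th)),al(th)) for th in np.arange(138,183,3)],1))
```

```text
5.75 [ 33.6  63.9 132.4  27.7] [-0.78  0.29 -0.55] [-0.19  0.13  0.02]
120 [ 41. 149.] [[201.0, 299.0], [448.0, 299.0], [401.0, 272.0]]
125 [ 49. 145.] [[206.0, 282.0], [444.0, 282.0], [397.0, 250.0]]
130 [ 56. 140.] [[210.0, 268.0], [439.0, 268.0], [393.0, 231.0]]
135 [ 63. 134.] [[215.0, 255.0], [434.0, 255.0], [389.0, 216.0]]
140 [ 69. 128.] [[220.0, 244.0], [429.0, 244.0], [385.0, 203.0]]
145 [ 75. 121.] [[224.0, 236.0], [425.0, 236.0], [382.0, 194.0]]
[[156. 218.]
 [405. 218.]]
[[0.1,0.1,0.3,-0.1,-0.7,0],[0.2,0.1,0.8,-0.1,-1.5,0],[0.4,0.1,1.3,-0.1,-2.4,0],[0.4,0.1,1.8,-0.1,-3.3,0],[0.5,0.1,2.4,-0.1,-4.1,0],[0.5,0.1,2.9,-0.1,-5,0],[0.5,0.1,3.4,-0.1,-5.8,0],[0.5,0.1,4,-0.1,-6.7,0],[0.4,0.1,4.5,-0.1,-7.5,0],[0.3,0.1,5,-0.1,-8.4,0],[0.2,0.1,5.5,-0.1,-9.3,0],[0,0.1,6.1,-0.1,-10.1,0],[-0.1,0.1,6.6,-0.1,-11,0],[-0.3,0.1,7.1,-0.1,-11.8,0],[-0.6,0.1,7.5,-0.1,-12.7,0]]
```

View pics/wrist5.png

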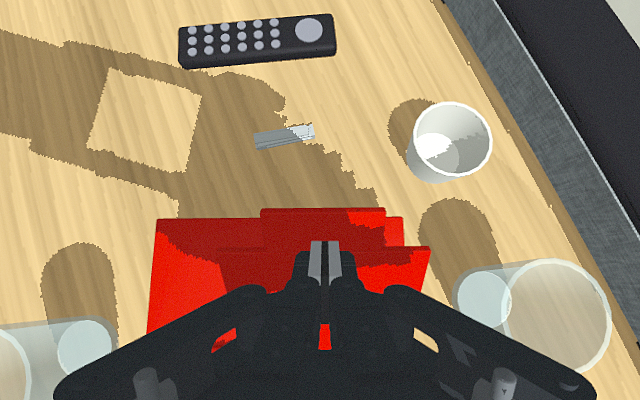

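View pics/scene5.png

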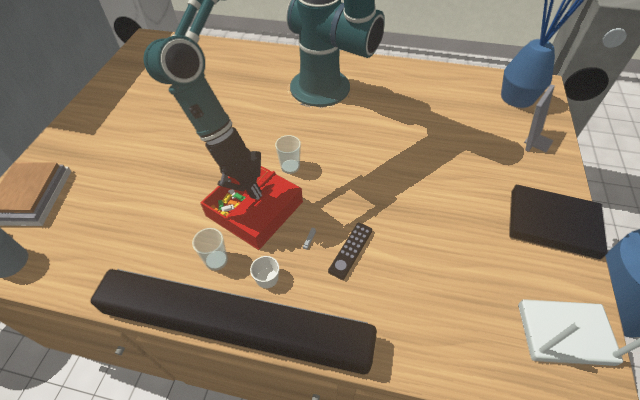

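The lid is at about 138°, with its corner at (429,247). Everything is still in place. I'll continue, slowing down near the stop.

{"name": "servo_tool", "arguments": {
  "plan": [
    [[0.2, 0.1, 0.8, 0, -1.5, 0], [0.4, 0.1, 1.3, 0, -2.4, 0], [0.4, 0.1, 1.8, 0, -3.3, 0], [0.5, 0.1, 2.4, 0, -4.1, 0], [0.5, 0.1, 2.9, 0, -5, 0], [0.5, 0.1, 3.4, 0, -5.8, 0], [0.5, 0.1, 4, 0, -6.7, 0], [0.4, 0.1, 4.5, 0, -7.5, 0], [0.4, 0.1, 4.8, 0, -8, 0], [0.3, 0.1, 5, 0, -8.4, 0], [0.2, 0.1, 5.3, 0, -9, 0], [0.2, 0.1, 5.5, 0, -9.3, 0], [0.1, 0.1, 5.8, 0, -9.7, 0], [0, 0.1, 6.1, 0, -10.1, 0], [0, 0.1, 6.1, 0, -10.1, 0]]
  ]
}}

```text
time: 7.1
tool_pos: [0.6327, 0.0129, 0.0773]
tcp_rot: [-2.455, -1.631, -0.378]
wrist_force: [0.2, 0.0, -0.4]
width: -0.001
```

Run:
```python
from h import *
s,d=snap('wrist','wrist6'); print(s['time'],boxof(s),s['wrist_force'].round(2),s['torque'].round(2))
b=np.load('box.npy')
for th in (165,168,171,174,177,180): print(th,contact(th,al(th)).round(),proj(box2w([lid(-22,95,-2.5,np.radians(th)),lid(90,95,-2.5,np.radians(th)),lid(64,120,-2.5,np.radians(th))],b),s,d).round(0).tolist())
print(proj(box2w([(-95,95,60),(95,95,60)],b),s,d).round())
print(rows([target(*contact(th,al(min(th,180))),al(min(th,180))) for th in np.arange(172,183,1)],2))
```

```text
7.1 [33.6 92.8 77.3 17.6] [ 0.2   0.04 -0.39] [-0.17  0.08  0.05]
165 [90. 89.] [[205.0, 266.0], [444.0, 266.0], [392.0, 215.0]]
168 [92. 84.] [[209.0, 261.0], [440.0, 262.0], [389.0, 211.0]]
171 [93. 79.] [[213.0, 258.0], [437.0, 258.0], [386.0, 209.0]]
174 [94. 73.] [[216.0, 255.0], [433.0, 255.0], [384.0, 207.0]]
177 [94. 68.] [[219.0, 252.0], [430.0, 253.0], [382.0, 206.0]]
180 [94. 63.] [[222.0, 251.0], [427.0, 251.0], [380.0, 205.0]]
[[100. 248.]
 [433. 249.]]
[[0.02,0.04,0.08,-0.1,-0.3,0.1],[-0.01,0.04,0.25,-0.1,-0.6,0.1],[-0.04,0.04,0.43,-0.1,-0.9,0.1],[-0.07,0.04,0.6,-0.1,-1.1,0.1],[-0.11,0.04,0.78,-0.1,-1.4,0.1],[-0.15,0.04,0.95,-0.1,-1.7,0.1],[-0.19,0.04,1.12,-0.1,-2,0.1],[-0.24,0.04,1.3,-0.1,-2.3,0.1],[-0.29,0.04,1.47,-0.1,-2.6,0.1],[-0.34,0.04,1.64,-0.1,-2.6,0.1],[-0.4,0.04,1.82,-0.1,-2.6,0.1]]
```

View pics/wrist6.png

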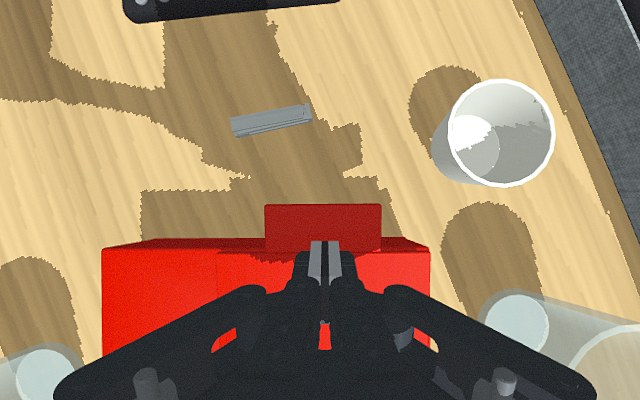

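{"name": "servo_tool", "arguments": {
  "plan": [
    [[0, 0, 0.25, 0, -0.6, 0], [0, 0, 0.4, 0, -0.9, 0], [-0.1, 0, 0.6, 0, -1.1, 0], [-0.1, 0, 0.75, 0, -1.4, 0], [-0.1, 0, 0.85, 0, -1.5, 0], [-0.1, 0, 0.95, 0, -1.7, 0], [-0.1, 0, 0.95, 0, -1.7, 0]]
  ]
}}

```text
time: 7.73
tool_pos: [0.6334, 0.0147, 0.0679]
tcp_rot: [-2.472, -1.642, -0.343]
wrist_force: [0.9, 0.6, 0.6]
width: 0.0
```

Run:
```python
from h import *
s=bot.read_state(); print(s['time'],boxof(s),s['wrist_force'].round(2),s['torque'].round(2))
```

```text
7.7333 [33.5 94.7 67.9 15.9] [0.85 0.63 0.56] [-0.19  0.01  0.02]
```

{"name": "servo_tool", "arguments": {
  "plan": [
    [[0, 0, 0.1, 0, 0, 0], [0, 0, 0.2, 0, 0, 0], [0, 0, 0.2, 0, 0, 0]]
  ]
}}

```text
time: 7.98
tool_pos: [0.6337, 0.0149, 0.0673]
tcp_rot: [-2.472, -1.643, -0.343]
wrist_force: [-3.6, -3.2, 7.6]
width: 0.002
```

{"name": "servo_tool", "arguments": {
  "plan": [
    [[0, 0, 0.1, 0, 0, 0], [0, 0, 0.15, 0, 0, 0], [0, 0, 0.15, 0, 0, 0]]
  ]
}}

```text
time: 8.23
tool_pos: [0.6337, 0.0149, 0.0673]
tcp_rot: [-2.471, -1.644, -0.343]
wrist_force: [-5.0, -2.6, 9.1]
width: -0.004
```

It has hit the stop: stiff contact at 67.3 mm with about 9 N. I'll back off now.

{"name": "servo_tool", "arguments": {
  "plan": [
    [[0.1, 0, -0.3, 0, 0, 0], [0.3, 0, -1, 0, 0, 0], [0.8, 0, -3, 0, 0, 0], [1.3, 0, -5, 0, 0, 0], [2, 0, -8, 0, 0, 0], [2.7, 0, -11, 0, 0, 0], [3.5, 0, -14, 0, 0, 0], [3.5, 0, -17, 0, 0, 0], [3, 0, -20, 0, 0, 0], [3, 0, -20, 0, 0, 0], [3, 0, -20, 0, 0, 0]]
  ]
}}

```text
time: 9.15
tool_pos: [0.6255, -0.0097, 0.2712]
tcp_rot: [-2.474, -1.646, -0.349]
wrist_force: [-0.5, 0.4, -0.2]
width: 0.001
```

Run:
```python
from h import *
s,d=snap('wrist','wrist7'); print(s['time'],boxof(s),s['wrist_force'].round(2))
b=np.load('box.npy')
for th in (170,175,178,180): print(th,proj(box2w([lid(-22,95,-2.5,np.radians(th)),lid(90,95,-2.5,np.radians(th)),lid(4,120,-2.5,np.radians(th)),lid(64,120,-2.5,np.radians(th))],b),s,d).round(1).tolist())
print(proj(box2w([(-95,95,60),(95,95,60),(-95,95,0)],b),s,d).round(1).tolist())
s2,d2=snap('side','side7')
for th in (170,175,178,180): print(th,proj(box2w([lid(-22,95,-2.5,np.radians(th)),lid(90,95,-2.5,np.radians(th)),lid(4,120,-2.5,np.radians(th)),lid(64,120,-2.5,np.radians(th))],b),s2,d2).round(1).tolist())
```

```text
9.15 [ 35.8  69.2 271.2  15.9] [-0.52  0.42 -0.21]
170 [[272.0, 204.6], [371.9, 204.7], [294.8, 182.4], [349.1, 182.5]]
175 [[273.2, 203.3], [370.8, 203.5], [295.7, 181.5], [348.3, 181.6]]
178 [[273.8, 202.9], [370.1, 203.1], [296.2, 181.4], [347.9, 181.5]]
180 [[274.3, 202.7], [369.7, 202.9], [296.5, 181.5], [347.6, 181.6]]
[[214.0, 202.6], [373.2, 202.8], [229.3, 202.1]]
170 [[349.5, 208.1], [399.0, 205.1], [359.1, 199.1], [385.2, 197.6]]
175 [[349.2, 210.7], [398.4, 207.6], [358.6, 202.3], [384.5, 200.7]]
178 [[349.0, 212.3], [398.0, 209.2], [358.4, 204.3], [384.2, 202.8]]
180 [[348.9, 213.4], [397.8, 210.3], [358.2, 205.7], [383.9, 204.2]]
```

View pics/wrist7.png

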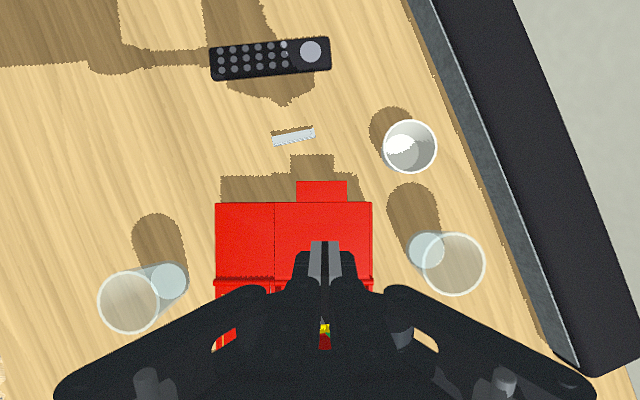

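View pics/side7.png

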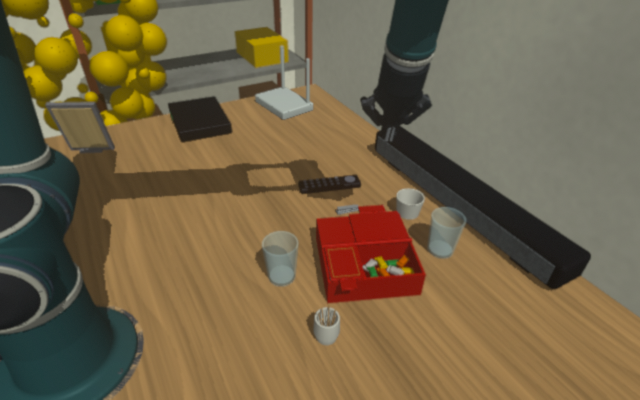

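Run:
```python
import cv2,numpy as np
a=cv2.imread('pics/side7.png')[190:310,300:440];b=cv2.imread('pics/side0.png')[190:310,300:440]
cv2.imwrite('pics/s7c.png',np.hstack([cv2.resize(i,None,fx=2.8,fy=4,interpolation=cv2.INTER_CUBIC) for i in (b,a)]))
```

```text
(no output)
```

View pics/s7c.png

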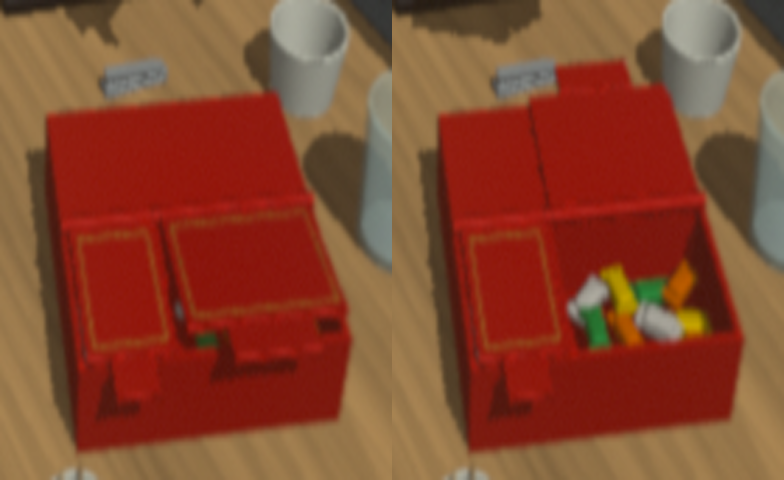

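```bash
python3 -c "
from h import *
print(finish_job(), bot.read_state()['time'])"
```

```text
the job is handed in; nothing more can be done
the job is handed in; nothing more can be done
```

The larger lid is open and lying flat on the closed half. I lifted its tab from below with the closed fingertips and turned it over the spine at about 3–4° per step. I then backed the gripper off and handed the job in with the arm clear, at about 9 s.

**Last checks**
- **Lid angle:** in the side picture the lid and tab edges sit about 1–1.5 px from where a 180° lid should appear. That matches the offset the box's own corners already had.
- **Box and small lid:** in the before and after side pictures the box and the smaller lid are in the same place, and the smaller lid is still shut.
- **Other objects:** in those same pictures I saw no shift in the tumblers, cup, clipper, remote or toothpick holder. I judged this by eye and did not measure it.
- **Force:** the pushing force was about 1–2 N at each check along the turn. Seating the lid against its stop rose to about 11 N, which was more than I meant to use. After backing off it read near zero.

No check failed or disagreed.

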